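# Gauge a blind dowel hole and fit the dowel of the right length

### The job

One post of the pantry shelf riser has a hand-drilled blind hole of unknown depth. Stand the depth gauge on that post over the hole, push its rod gently down until it bottoms and read the depth from the rod left exposed, then put the gauge back standing in its hole in the tool rack. Then fit in the hole, right to the bottom, whichever of the three dowels will stand nearest to 40 mm proud of the post, leaving the other two in their rack and everything else undisturbed.

Things in the scene. Friction and masses are not known exactly. Their poses are not given: they have to be found in the camera images.
- gauge_knob (a point): centre of the knurled dark steel knob, the place to hold the depth gauge: an upright cylinder 22 mm across, 26 mm high, on top of an 8 mm steel rod marked with a ring every 10 mm. It is 127 mm above the rod's flat lower end. The rod slides vertically through a wooden stock. At the start the gauge stands in the tool rack, its rod hanging through the rack's hole
- gauge_foot (a point): middle of the underside of the gauge's dark wooden stock with brass sole, on the rod's axis; 40 x 100 mm (y axis the long way), 24 mm high, z axis up along the rod. The stock holds the rod by friction, about 5 N either way, so the gauge (0.2 kg) can be lifted by its knob, and the rod stays where it was pushed
- gauge_rod (a joint): how far the rod's lower end stands out below the underside of the stock, in m: 0 to 0.08, at the start 0.005 to 0.020. The rod left exposed between the stock's top and the knob's underside is 90 mm less this value. With the stock seated on the post and the rod on the bottom of the hole, this is the hole's depth
- hole_mouth (a point): centre of the mouth of the blind hole in the flat top of its pine post (72 x 72 mm), 90 mm above the table. The hole is vertical, 21.5 mm wide, chamfered 1.5 mm, 27 to 67 mm deep; more than 25 N of the rod would dent its flat wooden bottom. The post stands on a pine board 150 x 320 x 20 mm, held fast between four orange bench dogs 30 mm high
- fitted_dowel_top (a point): centre of the top of the dowel already glued in the riser's other post, 220 mm from the hole, 130 mm above the table; this dowel stands 40 mm proud
- rack_hole (a point): centre of the gauge's hole in the top of the fixed plywood tool rack, 100 mm above the table. The hole is 24 mm wide, goes through the 12 mm top and is free below down to the table. The rack is 190 x 90 mm (x axis the long way); two screwdrivers, handles rising 55 mm above its top, stand 105 mm from the hole in this point's +x direction
- dowel_rack: dark wooden block 200 x 56 mm, 35 mm high, fixed to the table, origin at the centre of its underside, x axis the long way. It has three holes 65 mm apart along its middle, 20 mm deep, in each of which a loose dowel stands upright
- dowel_75_center (a point): centre (half-way up) of the loose beech dowel 75 mm long, 20 mm thick, foot chamfered, standing upright in the dowel rack with its foot 15 mm above the table. Which of the rack's holes it stands in varies. Held within 12 mm of its top, it leaves the fingertips room above the post
- dowel_90_center (a point): the same for the dowel 90 mm long
- dowel_105_center (a point): the same for the dowel 105 mm long
- jar: bystander: amber glass jar, 84 mm across and 120 mm high
- can: bystander: food tin, 74 mm across and 105 mm high
- glue: bystander: yellow glue bottle, 60 mm across and 160 mm high
- flange: bystander: black iron pipe flange, 90 mm across and 26 mm high
- tape: bystander: yellow tape measure, 70 x 34 mm and 62 mm high
- sander: bystander: cork sanding block, 50 x 100 mm and 32 mm high
- tee: bystander: black iron pipe tee lying down, 82 mm long and 44 mm high

How it is judged:
By the outcome, as a careful person would: the job done as asked, in the order asked, and still so for the second after the job is handed in, with the robot touching nothing.
It also fails if it takes over 72 s, if anything falls off the work surface, if the arm or the gripper's body presses on something with over 40 N, if the wrist force passes 120 N, or if a joint passes its speed limit or range.

### The arm

A 7-joint arm with a two-finger parallel gripper is mounted at the origin on the work surface. World frame = base frame: x ahead of the robot, y to its left, z up, the work surface at z = 0. Lengths are in m, angles in rad, forces in N, time in s.
With the tool pointing down it reaches from about 0.4 to 0.875 m from the base axis. Payload 4.4 kg.
Tool frame: the origin (TCP) lies between the finger pads; the fingertips stand arm.nose_length ahead of it and the grasp point (between the pads) lies 3 mm ahead of it (arm.nose_length is the distance from the TCP to the fingertips, in m); z points along the fingers, y is the direction in which the jaws open and shut (so a half turn about z gives the same grasp; the last joint's range is limited). The gripper opens to 85 mm and grips with 20 to 120 N. Pads are 22 mm wide; open, the fingers measure 114 mm over their backs; the gripper's body (76 mm by 85 mm) begins 54 mm behind the grasp point. The pads swing forward as they close: fully open they stand 13 mm farther back than shut.
Start: joints at [1.19, 0.628, 0.038, 1.517, -0.027, 0.996, -0.02], TCP at [0.201, -0.618, 0.253] pointing down, gripper open.
Joint ranges: [-3.06, 3.06], [-0.37, 2.12], [-1.25, 1.32], [0.18, 2.47], [-1.1, 4.24], [0.23, 1.98], [-2.94, 2.94]. Speed limits (rad/s): [2.57, 2.57, 3.14, 3.14, 3.14, 3.14, 3.14].

### API

Orientations are given as a unit quaternion [x, y, z, w].
In Python, from station import telemetry, viewer, arm gives the robot as it stands. The module is installed in compiled form; this text tells all that it offers.
- The arm moves only by the shell command python3 -m pendant 'ROWS' [FORCE]. ROWS is a JSON object of lists of equal length, an entry for each row: "translation": the shift along the tool's x, y, z in m, a list of three; "rot": the turn, a rotation vector about the tool's x, y, z in rad, a list of three; "hand": the finger opening in m, from 0 to 0.0854. A call has exactly 10 rows; each row shifts and turns the pose as measured when the row begins, along the tool's axes as they then stand; what a row does not reach is not made up. A row lasts 1/12 s, in which the tool goes at most 41.7 mm and 7.16 degrees, less where a joint would pass 70% of its speed; a pose out of reach is approached as far as the arm can. A call with a gripper value outside its range is refused whole. The fingers move at their own pace and stop on an object; FORCE is the grip in N (left out, the last holds). Time passes only in rows, so rows that do not move let the fingers close, or fill a call up. It gives the time, the measured TCP pose, the force and the opening at its end, in the units of the state.
- telemetry.read_state(): the state, without advancing time (a new reading comes with each control period).
- viewer.grab_frame(name): name is "scene" or "top"; returns the picture (480x640x3 uint8, blue, green, red); there is no depth.
- viewer.camera_info(name): a dict with "fovy" (degrees; the focal length in pixels is half the picture's height over the tangent of half this angle, whatever the lens; pixels are square), "cx", "cy" (the principal point, pixels), "R" (3x3) and "t" (3): a world point X has camera coordinates R X + t. Camera axes: x right, y down, z forward; pixel columns grow to the right and rows downward; lengths in m; the calibration is good to about 2 mm. A picture is of the moment at which its call begins. camera_info takes no time and is no camera call.
- arm.hand_in(): hands the job in, once; it reports no verdict.
The state is a dict: "time": time; "joints": joint angles; "dq": joint speeds; "joint_torque": joint torques, N m; "tool_pos": TCP position; "eef_rot": TCP orientation; "ft_force": force on the tool from outside, world axes, zero at the start; "moment": the same for the moment, N m; "gripper_width": finger opening in m.
Only numpy, scipy, OpenCV 4.12 (cv2) and the standard library are available. Lean on these libraries where they do the work, as an engineer would, in place of code of your own. Each camera call takes 0.05 s, during which the arm holds its last target. There are 200 camera calls.

## Working session

There is one attempt and no reset: what is moved stays moved. The work goes in short steps, Python scripts to look and compute and a shell command to move; the robot and the scene stay as the last step left them, time stands still between calls to the robot, and variables do not carry over. Pictures are saved under pics/ and viewed, about 8 in all and at most 12, crops included, and the job is handed in when it is done.

```bash
mkdir -p pics; python3 - <<'E'
from station import telemetry, viewer, arm
import cv2
for n in("scene","top"):
    f=viewer.grab_frame(n); cv2.imwrite(f"pics/{n}0.png",f)
    print(n,viewer.camera_info(n))
print(telemetry.read_state(),arm.nose_length)
E
```

```text
scene {'fovy': 54.48315456316658, 'cx': 322.58408234553275, 'cy': 242.91099763284907, 'R': array([[ 0.58386497,  0.81176081, -0.01208626],
       [ 0.60205201, -0.44292175, -0.66434457],
       [-0.54464215,  0.38061097, -0.74732872]]), 't': array([-0.35234371, -0.24989953,  1.6097561 ])}
top {'fovy': 56.13272851959132, 'cx': 324.8607895799321, 'cy': 236.02211400804816, 'R': array([[-0.00763918, -0.9998246 , -0.01710018],
       [-0.98435062,  0.0105295 , -0.17590618],
       [ 0.17605538,  0.01548879, -0.9842584 ]]), 't': array([0.03391202, 0.62671889, 1.07342342])}
{'time': 0.1, 'joints': array([ 1.19020909,  0.62928299,  0.03843942,  1.5182289 , -0.0269892 ,
        0.99629144, -0.02000074]), 'dq': array([ 5.27935913e-05, -1.62491424e-03,  6.73508331e-04, -2.37308149e-03,
        9.54507098e-04, -5.25336073e-04,  7.45742224e-04]), 'joint_torque': array([ 3.88865912e-03, -5.64528751e+01,  1.23082213e+00, -1.93971759e+01,
        1.13249972e-02,  5.39232278e-03,  8.18199311e-06]), 'tool_pos': array([ 0.20112431, -0.61757375,  0.25247439]), 'eef_rot': array([ 9.87638009e-01,  1.56749631e-01, -1.44319550e-04, -8.34029695e-04]), 'ft_force': array([-1.0503878 , -0.31131131,  0.20998239]), 'moment': array([ 0.05018785,  0.01556758, -0.00073652]), 'gripper_width': 0.084984180693305} 0.022
```

View pics/scene0.png

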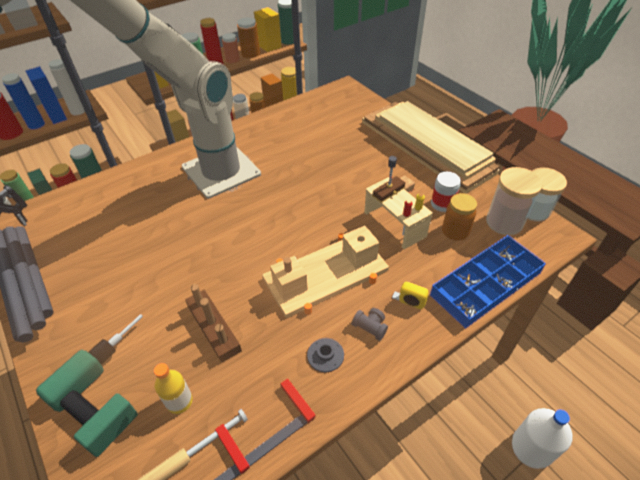

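View pics/top0.png

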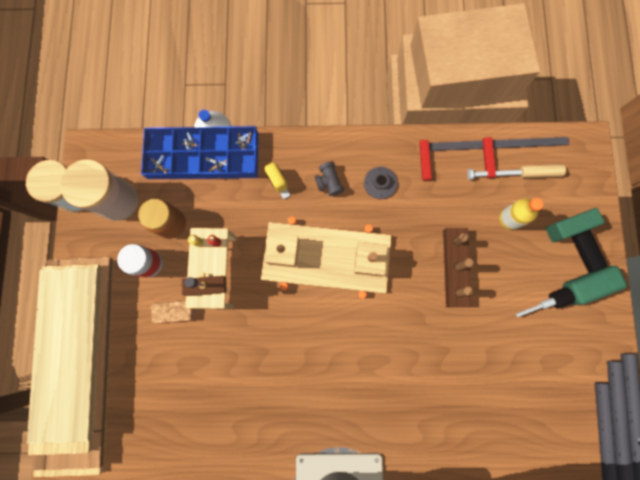

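The scene view shows the gauge in the tool rack at (392,165), the hole at (361,239), the fitted dowel at about (290,262) and the dowel rack at (213,320). The top view shows the same things at (190,284), (281,249), (372,257) and (461,265). I'll enlarge both for precise pixels.

```bash
python3 - <<'E'
import cv2,numpy as np
t=cv2.imread("pics/top0.png");s=cv2.imread("pics/scene0.png")
def g(im,x,y,w,h,k):
    c=cv2.resize(im[y:y+h,x:x+w],None,fx=k,fy=k,interpolation=cv2.INTER_CUBIC)
    for i in range(0,w,10):
        cv2.line(c,(i*k,0),(i*k,4 if i%50 else 12),(0,0,255),1)
        if i%20==0: cv2.putText(c,str(x+i),(i*k,20),0,.3,(0,0,255),1)
    for j in range(0,h,10):
        cv2.line(c,(0,j*k),(6,j*k),(0,0,255),1); 
        if j%20==0: cv2.putText(c,str(y+j),(8,j*k+4),0,.3,(0,0,255),1)
    return c
a=np.hstack([g(t,178,222,66,96,6),g(t,440,222,50,96,6)])
b=np.hstack([g(s,340,145,100,115,4),g(s,180,280,74,90,4)[:460]]) if 0 else g(s,180,150,260,215,3)
cv2.imwrite("pics/a.png",a);cv2.imwrite("pics/b.png",b[:, :800])
cv2.imwrite("pics/c.png",g(t,255,210,145,90,5))
E
```

```text
(no output)
```

View pics/a.png

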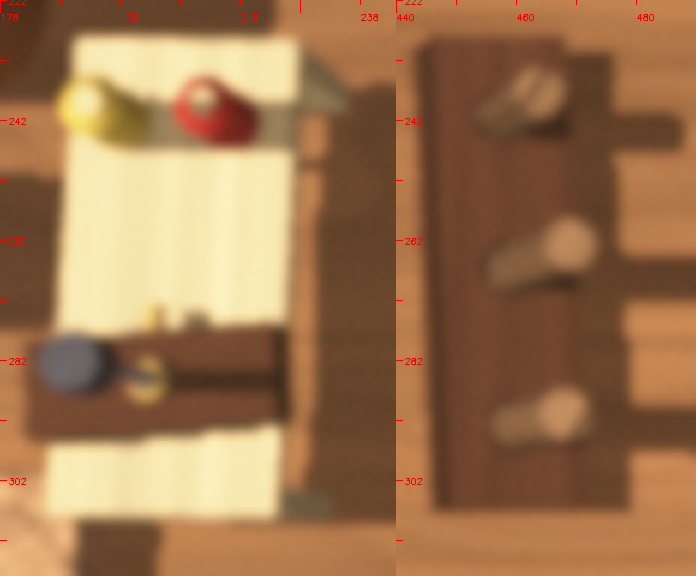

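View pics/b.png

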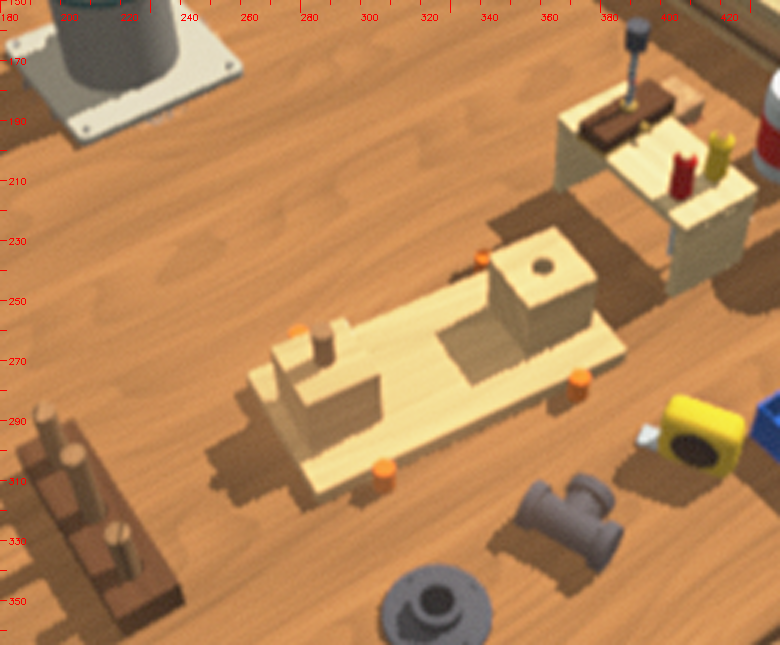

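View pics/c.png

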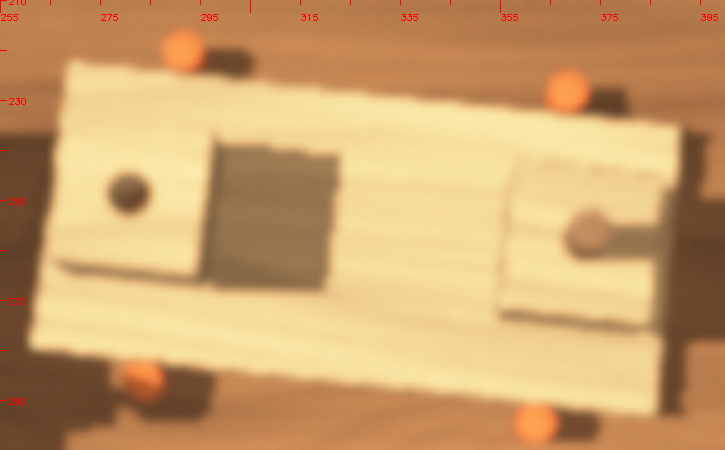

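Pixels, with the top view first and the scene view second:
- Knob top: (190,282.5) and (392.3,159).
- Rod at its ring: (202.5,285.3) and (389.7,185).
- Hole: (280.8,248.6) and (361,238.7).
- Fitted dowel top: (372.6,256) and (287.3,261).
- Dowel tops: (463.8,237.5), (469,262.8), (468.2,291) and (219.3,327.3), (204.3,301.7), (195,287).

```bash
cat > h.py <<'E'
import numpy as np,cv2
from station import telemetry,viewer,arm
from scipy.spatial.transform import Rotation as Ro
def cam(n):
    c=viewer.camera_info(n); f=240/np.tan(np.radians(c["fovy"]/2))
    return np.array([[f,0,c["cx"]],[0,f,c["cy"]],[0,0,1]]),np.array(c["R"]),np.array(c["t"])
def plane(n,p,z):
    K,R,t=cam(n); d=R.T@np.linalg.inv(K)@[p[0],p[1],1]; o=-R.T@t
    return (o+d*(z-o[2])/d[2]).round(4)
def tri(a,b):
    P=[K@np.c_[R,t] for K,R,t in(cam("top"),cam("scene"))]
    X=cv2.triangulatePoints(P[0],P[1],np.float64(a),np.float64(b))[:,0]; return (X[:3]/X[3]).round(4)
def proj(n,X):
    K,R,t=cam(n); p=K@(R@np.array(X)+t); return (p[:2]/p[2]).round(2)
def tool(goal,yaw):
    """shift in tool axes and turn about tool z to reach goal with tool y axis at world angle yaw, pointing down"""
    s=telemetry.read_state(); R=Ro.from_quat(s["eef_rot"]); 
    c,k=np.cos(yaw),np.sin(yaw); out=[]
    for sg in(1,-1):
        y=sg*np.array([c,k,0]); z=np.array([0,0,-1.]); G=Ro.from_matrix(np.c_[np.cross(y,z),y,z])
        out.append((R.inv()*G).as_rotvec())
    r=min(out,key=np.linalg.norm)
    print("t",s["time"],"pos",s["tool_pos"].round(4),"F",s["ft_force"].round(1),"w",round(s["gripper_width"],4),"q7",s["joints"][6].round(2))
    print("shift",R.inv().apply(np.array(goal)-s["tool_pos"]).round(4),"rot",r.round(4),"zaxis",R.apply([0,0,1]).round(4))
E
python3 - <<'E'
from h import *
print("knobtop",tri((190,282.5),(392.3,159)),"rod",tri((202.5,285.3),(389.7,185)),plane("top",(202.5,285.3),.124))
print("hole",tri((280.8,248.6),(361,238.7)),plane("top",(280.8,248.6),.09))
print("fit",tri((372.6,256),(287.3,261)),plane("top",(372.6,256),.13))
for a,b in(((463.8,237.5),(219.3,327.3)),((469,262.8),(204.3,301.7)),((468.2,291),(195,287))):
    X=tri(a,b);print("dowel",X,[plane("top",a,z) for z in(.09,.105,.12)])
# rack corners z=.1
for p in((75,38),(300,38),(280,518),(47,518)): print("rk",plane("top",(178+p[0]/6,222+p[1]/6),.1))
for p in((28,345),(285,325),(290,420),(28,440)): print("stock",plane("top",(178+p[0]/6,222+p[1]/6),.124))
for p in((430,38),(565,38),(612,510),(436,510)): print("dr",plane("top",(440+(p[0]-396)/6,222+p[1]/6),.035))
E
```

```text
knobtop [0.5019 0.3124 0.2197] rod [0.5028 0.3136 0.1244] [0.5017 0.312  0.124 ]
hole [0.5925 0.1366 0.0866] [0.5911 0.1347 0.09  ]
fit [ 0.5669 -0.0829  0.1239] [ 0.5655 -0.0833  0.13  ]
dowel [ 0.6148 -0.3071  0.0882] [array([ 0.6137, -0.3082,  0.09  ]), array([ 0.6111, -0.3038,  0.105 ]), array([ 0.6085, -0.2994,  0.12  ])]
dowel [ 0.5497 -0.3072  0.1169] [array([ 0.5521, -0.3168,  0.09  ]), array([ 0.5504, -0.3123,  0.105 ]), array([ 0.5487, -0.3077,  0.12  ])]
dowel [ 0.4854 -0.3048  0.103 ] [array([ 0.4851, -0.3107,  0.09  ]), array([ 0.4843, -0.3062,  0.105 ]), array([ 0.4835, -0.3017,  0.12  ])]
rk [0.6416 0.3538 0.1   ]
rk [0.6406 0.2623 0.1   ]
rk [0.4489 0.2644 0.1   ]
rk [0.4497 0.3561 0.1   ]
stock [0.5156 0.3589 0.124 ]
stock [0.5224 0.259  0.124 ]
stock [0.4858 0.256  0.124 ]
stock [0.479  0.3571 0.124 ]
dr [ 0.6474 -0.28    0.035 ]
dr [ 0.6467 -0.3371  0.035 ]
dr [ 0.4485 -0.3438  0.035 ]
dr [ 0.4491 -0.2716  0.035 ]
```

Positions in x, y:
- Gauge knob: about (0.502, 0.312), with its centre at z ≈ 0.207.
- Hole: about (0.591, 0.135).
- Dowels, by height: 75 mm at (0.614, -0.308), 105 mm at (0.549, -0.308) and 90 mm at (0.484, -0.306).

I'll align the tool to the world axes and move.

```bash
python3 -m pendant '{"translation":[[0,0,0],[0,0,-0.01],[0,0,-0.02],[0.028,-0.03,0],[0.028,-0.03,0],[0.028,-0.03,0],[0.028,-0.03,0],[0.028,-0.03,0],[0.028,-0.03,0],[0.028,-0.03,0]],"rot":[[0,0,0.105],[0,0,0.105],[0,0,0.105],[0,0,0],[0,0,0],[0,0,0],[0,0,0],[0,0,0],[0,0,0],[0,0,0]],"hand":[0.08,0.08,0.08,0.08,0.08,0.08,0.08,0.08,0.08,0.08]}' 40; python3 -c "
from h import *
tool((.502,.312,.30),-np.pi/2)"
```

```text
time: 0.93
tool_pos: [0.3941, -0.4134, 0.2776]
eef_rot: [1.0, -0.02, -0.006, -0.002]
ft_force: [0.7, -1.6, -1.5]
gripper_width: 0.0799
t 0.9333 pos [ 0.3941 -0.4134  0.2776] F [ 0.7 -1.6 -1.5] w 0.0799 q7 -0.78
shift [ 0.0786 -0.7292 -0.0211] rot [-0.0033  0.0115 -0.04  ] zaxis [-0.0114  0.0035 -0.9999]
```

```bash
python3 -m pendant '{"translation":[[0.012,-0.039,0],[0.012,-0.039,0],[0.012,-0.039,0],[0.012,-0.039,0],[0.012,-0.039,0],[0.012,-0.039,0],[0.012,-0.039,0],[0.012,-0.039,0],[0,-0.041,0],[0,-0.041,0]],"rot":[[0,0.01,-0.04],[0,0,0],[0,0,0],[0,0,0],[0,0,0],[0,0,0],[0,0,0],[0,0,0],[0,0,0],[0,0,0]],"hand":[0.06,0.06,0.06,0.06,0.06,0.06,0.06,0.06,0.06,0.06]}' 40; python3 -c "
from h import *
tool((.502,.312,.27),-np.pi/2)"
```

```text
time: 1.77
tool_pos: [0.4942, -0.0121, 0.276]
eef_rot: [1.0, 0.003, 0.0, -0.002]
ft_force: [0.3, -0.5, 0.7]
gripper_width: 0.0597
t 1.7667 pos [ 0.4942 -0.0121  0.276 ] F [ 0.3 -0.5  0.7] w 0.0597 q7 -1.56
shift [ 0.0095 -0.3241  0.0072] rot [-0.0037 -0.0001  0.0052] zaxis [ 1.0e-04  3.7e-03 -1.0e+00]
```

```bash
python3 -m pendant '{"translation":[[0.002,-0.04,0],[0.002,-0.04,0],[0.002,-0.04,0],[0.002,-0.04,0],[0.001,-0.04,0],[0,-0.04,0],[0,-0.04,0],[0,-0.035,0],[0,-0.01,0],[0,0,0]],"rot":[[0,0,0],[0,0,0],[0,0,0],[0,0,0],[0,0,0],[0,0,0],[0,0,0],[0,0,0],[0,0,0],[0,0,0]],"hand":[0.06,0.06,0.06,0.06,0.06,0.06,0.06,0.06,0.06,0.06]}' 40; python3 - <<'E'
from h import *
tool((.502,.312,.210),-np.pi/2)
cv2.imwrite("pics/d.png",cv2.resize(np.hstack([viewer.grab_frame("scene")[110:230,340:440],viewer.grab_frame("top")[230:350,140:240]]),None,fx=4,fy=4,interpolation=2))
E
```

```text
time: 2.6
tool_pos: [0.4934, 0.3383, 0.274]
eef_rot: [1.0, 0.01, -0.003, -0.004]
ft_force: [0.4, -0.9, -1.0]
gripper_width: 0.0598
t 2.6 pos [0.4934 0.3383 0.274 ] F [ 0.4 -0.9 -1. ] w 0.0598 q7 -2.19
shift [0.0084 0.027  0.0638] rot [-0.0077  0.0056  0.0196] zaxis [-0.0056  0.0076 -1.    ]
```

View pics/d.png

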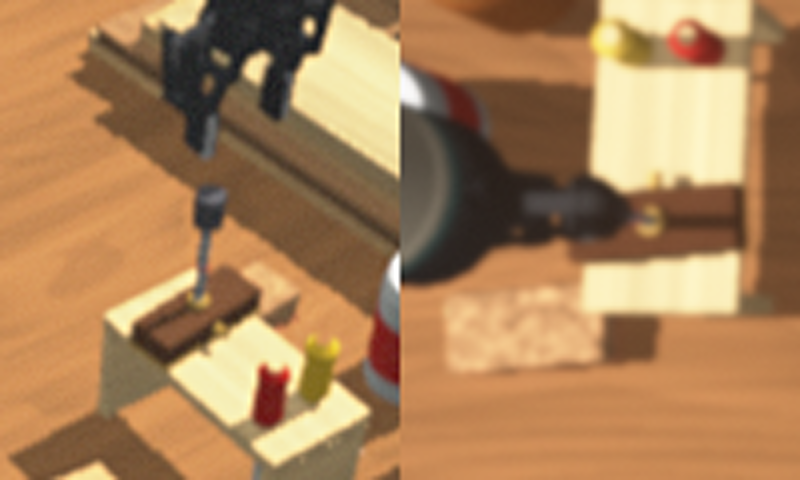

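The picture shows the fingers above the knob (left panel, knob at (210,205)), overshot to the left, so I'll correct and descend.

```bash
python3 -m pendant '{"translation":[[0.004,0.014,0],[0.004,0.013,0],[0,0,0],[0,0,0.01],[0,0,0.014],[0,0,0.014],[0,0,0.014],[0,0,0.008],[0,0,0],[0,0,0]],"rot":[[0,0,0.02],[0,0,0],[0,0,0],[0,0,0],[0,0,0],[0,0,0],[0,0,0],[0,0,0],[0,0,0],[0,0,0]],"hand":[0.06,0.06,0.06,0.06,0.06,0.06,0.06,0.06,0.06,0.06]}' 40; python3 - <<'E'
from h import *
tool((.502,.312,.210),-np.pi/2)
E
```

```text
time: 3.53
tool_pos: [0.5083, 0.2885, 0.2115]
eef_rot: [1.0, -0.016, -0.001, -0.001]
ft_force: [0.2, 1.3, 1.3]
gripper_width: 0.0602
t 3.5333 pos [0.5083 0.2885 0.2115] F [0.2 1.3 1.3] w 0.0602 q7 -2.15
shift [-0.007  -0.0233  0.0015] rot [-0.002   0.0012 -0.031 ] zaxis [-0.0012  0.002  -1.    ]
```

```bash
python3 - <<'E'
from h import *
tool((.502,.312,.210),-np.pi/2)
cv2.imwrite("pics/e.png",cv2.resize(np.hstack([viewer.grab_frame("scene")[120:220,350:430],viewer.grab_frame("top")[240:340,150:240]]),None,fx=4.7,fy=4.7,interpolation=2))
E
```

```text
t 3.5333 pos [0.5083 0.2885 0.2115] F [0.2 1.3 1.3] w 0.0602 q7 -2.15
shift [-0.007  -0.0233  0.0015] rot [-0.002   0.0012 -0.031 ] zaxis [-0.0012  0.002  -1.    ]
```

View pics/e.png

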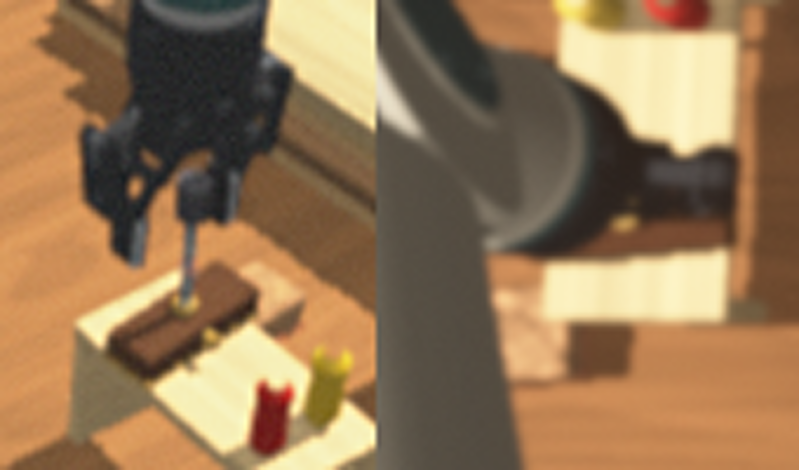

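The knob at (193,195) is between the jaws, right against the +y finger, and the gauge stands unmoved. I'll centre the jaws gently.

```bash
python3 -m pendant '{"translation":[[-0.002,-0.006,0],[-0.002,-0.005,0],[0,-0.003,0],[0,-0.001,0],[0,0,0],[0,0,0],[0,0,0],[0,0,0],[0,0,0],[0,0,0]],"rot":[[0,0,0],[0,0,0],[0,0,0],[0,0,0],[0,0,0],[0,0,0],[0,0,0],[0,0,0],[0,0,0],[0,0,0]],"hand":[0.06,0.06,0.06,0.06,0.06,0.06,0.06,0.06,0.06,0.06]}' 40; python3 - <<'E'
from h import *
tool((.502,.312,.210),-np.pi/2)
E
```

```text
time: 4.47
tool_pos: [0.5048, 0.3052, 0.2141]
eef_rot: [1.0, -0.015, 0.001, -0.001]
ft_force: [0.1, 0.6, 0.8]
gripper_width: 0.0602
t 4.4667 pos [0.5048 0.3052 0.2141] F [0.1 0.6 0.8] w 0.0602 q7 -2.18
shift [-0.003  -0.0067  0.0041] rot [-0.0019 -0.0016 -0.0297] zaxis [ 0.0016  0.0018 -1.    ]
```

```bash
python3 -m pendant '{"translation":[[-0.002,-0.003,0.001],[-0.001,-0.002,0.001],[0,-0.001,0.001],[0,0,0],[0,0,0],[0,0,0],[0,0,0],[0,0,0],[0,0,0],[0,0,0]],"rot":[[0,0,0],[0,0,0],[0,0,0],[0,0,0],[0,0,0],[0,0,0],[0,0,0],[0,0,0],[0,0,0],[0,0,0]],"hand":[0.06,0.06,0.06,0.05,0.02,0.01,0.01,0.01,0.01,0.01]}' 40; python3 - <<'E'
from h import *
tool((.502,.312,.210),-np.pi/2)
E
```

```text
time: 5.3
tool_pos: [0.5016, 0.3117, 0.2105]
eef_rot: [1.0, -0.015, 0.001, -0.001]
ft_force: [0.8, 0.1, -1.0]
gripper_width: 0.0209
t 5.3 pos [0.5016 0.3117 0.2105] F [ 0.8  0.1 -1. ] w 0.0209 q7 -2.19
shift [ 0.0004 -0.0003  0.0005] rot [-0.0016 -0.001  -0.03  ] zaxis [ 0.0011  0.0016 -1.    ]
```

Gripped. Lift.

```bash
python3 -m pendant '{"translation":[[0,0,-0.006],[0,0,-0.01],[0,0,-0.012],[0,0,-0.012],[0,0,-0.01],[0,0,-0.006],[0,0.008,-0.003],[0.003,0.012,0],[0.006,0.015,0],[0.008,0.017,0]],"rot":[[0,0,0],[0,0,0],[0,0,0],[0,0,0],[0,0,0],[0,0,0],[0,0,0],[0,0,0],[0,0,0],[0,0,0]],"hand":[0.01,0.01,0.01,0.01,0.01,0.01,0.01,0.01,0.01,0.01]}' 40; python3 - <<'E'
from h import *
tool((.591,.135,.26),-np.pi/2)
E
```

```text
time: 6.13
tool_pos: [0.5143, 0.2589, 0.2746]
eef_rot: [1.0, -0.011, -0.001, -0.001]
ft_force: [0.5, -0.4, -1.8]
gripper_width: 0.021
t 6.1333 pos [0.5143 0.2589 0.2746] F [ 0.5 -0.4 -1.8] w 0.021 q7 -2.09
shift [0.0795 0.1221 0.0142] rot [-0.002   0.0024 -0.0227] zaxis [-0.0024  0.002  -1.    ]
```

```bash
python3 -m pendant '{"translation":[[0.012,0.018,0],[0.014,0.021,0],[0.014,0.021,0],[0.012,0.018,0],[0.008,0.011,0],[0.005,0.006,0],[0.002,0.003,0],[0.001,0.001,0],[0,0,0],[0,0,0]],"rot":[[0,0,0],[0,0,0],[0,0,0],[0,0,0],[0,0,0],[0,0,0],[0,0,0],[0,0,0],[0,0,0],[0,0,0]],"hand":[0.01,0.01,0.01,0.01,0.01,0.01,0.01,0.01,0.01,0.01]}' 40; python3 - <<'E'
from h import *
tool((.591,.135,.26),-np.pi/2)
f=viewer.grab_frame("scene");g=viewer.grab_frame("top")
print(proj("scene",(.591,.135,.09)),proj("top",(.591,.135,.09)))
cv2.imwrite("pics/f.png",cv2.resize(np.hstack([f[150:290,300:420],g[190:330,230:350]]),None,fx=3.3,fy=3.3,interpolation=2))
E
```

```text
time: 6.97
tool_pos: [0.5801, 0.1362, 0.2706]
eef_rot: [1.0, -0.018, -0.006, 0.004]
ft_force: [-0.8, 0.5, -1.7]
gripper_width: 0.0208
t 6.9667 pos [0.5801 0.1362 0.2706] F [-0.8  0.5 -1.7] w 0.0208 q7 -1.87
shift [0.0111 0.0007 0.0105] rot [ 0.0084  0.0112 -0.0353] zaxis [-0.0113 -0.0082 -0.9999]
[359.68 237.9 ] [280.67 248.63]
```

View pics/f.png

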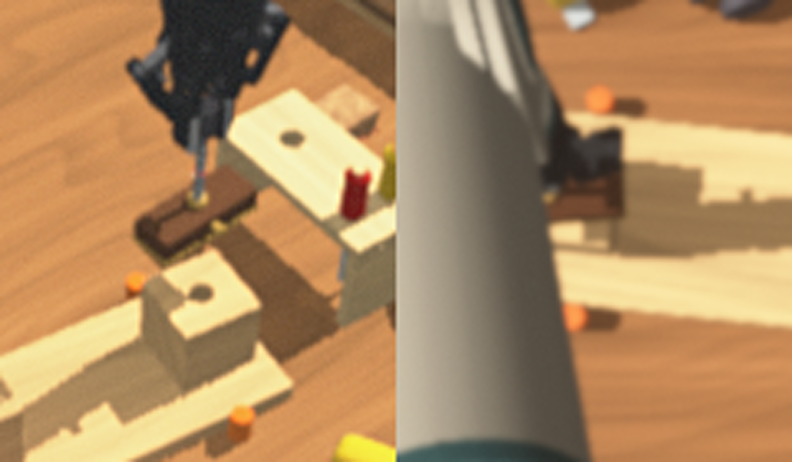

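The rod with its stock at (197,200) is close to over the hole at (200,292) in the scene view, and the empty rack hole shows at (292,138). I'll correct the position and tilt and start down.

```bash
python3 -m pendant '{"translation":[[0.004,0,0.002],[0.004,0,0.004],[0.002,0,0.006],[0.001,0,0.006],[0,0,0.004],[0,0,0.002],[0,0,0],[0,0,0],[0,0,0],[0,0,0]],"rot":[[0.004,0.005,-0.02],[0.004,0.005,-0.01],[0,0,-0.005],[0,0,0],[0,0,0],[0,0,0],[0,0,0],[0,0,0],[0,0,0],[0,0,0]],"hand":[0.01,0.01,0.01,0.01,0.01,0.01,0.01,0.01,0.01,0.01]}' 40; python3 - <<'E'
from h import *
tool((.591,.135,.22),-np.pi/2)
E
```

```text
time: 7.9
tool_pos: [0.5907, 0.1401, 0.2431]
eef_rot: [1.0, 0.005, -0.001, -0.001]
ft_force: [-0.5, -0.2, -1.8]
gripper_width: 0.0208
t 7.9 pos [0.5907 0.1401 0.2431] F [-0.5 -0.2 -1.8] w 0.0208 q7 -1.82
shift [0.0003 0.0052 0.0231] rot [-0.0018  0.002   0.0101] zaxis [-0.002   0.0018 -1.    ]
```

```bash
python3 -m pendant '{"translation":[[0,0.003,0.002],[0,0.002,0.004],[0,0,0.006],[0,0,0.006],[0,0,0.006],[0,0,0.004],[0,0,0.002],[0,0,0.001],[0,0,0],[0,0,0]],"rot":[[0,0,0.005],[0,0,0],[0,0,0],[0,0,0],[0,0,0],[0,0,0],[0,0,0],[0,0,0],[0,0,0],[0,0,0]],"hand":[0.01,0.01,0.01,0.01,0.01,0.01,0.01,0.01,0.01,0.01]}' 40; python3 - <<'E'
from h import *
tool((.591,.135,.20),-np.pi/2)
E
```

```text
time: 8.73
tool_pos: [0.5905, 0.1344, 0.2086]
eef_rot: [1.0, 0.002, -0.001, -0.001]
ft_force: [0.3, -1.1, -2.1]
gripper_width: 0.0212
t 8.7333 pos [0.5905 0.1344 0.2086] F [ 0.3 -1.1 -2.1] w 0.0212 q7 -1.82
shift [ 0.0005 -0.0006  0.0086] rot [-0.0016  0.0022  0.0042] zaxis [-0.0022  0.0016 -1.    ]
```

```bash
python3 -m pendant '{"translation":[[0,0,0.002],[0,0,0.002],[0,0,0.002],[0,0,0.002],[0,0,0.002],[0,0,0.002],[0,0,0.002],[0,0,0.002],[0,0,0.002],[0,0,0.002]],"rot":[[0,0,0],[0,0,0],[0,0,0],[0,0,0],[0,0,0],[0,0,0],[0,0,0],[0,0,0],[0,0,0],[0,0,0]],"hand":[0.01,0.01,0.01,0.01,0.01,0.01,0.01,0.01,0.01,0.01]}' 40; python3 - <<'E'
from h import *
tool((.591,.135,.20),-np.pi/2)
E
```

```text
time: 9.57
tool_pos: [0.5918, 0.135, 0.1911]
eef_rot: [1.0, 0.002, 0.001, -0.001]
ft_force: [-1.5, -0.7, 3.5]
gripper_width: 0.021
t 9.5667 pos [0.5918 0.135  0.1911] F [-1.5 -0.7  3.5] w 0.021 q7 -1.82
shift [-0.0007 -0.     -0.0089] rot [-0.0029 -0.0024  0.0045] zaxis [ 0.0024  0.0029 -1.    ]
```

The rod is sliding under about 5 N.

```bash
python3 -m pendant '{"translation":[[0,0,0.002],[0,0,0.002],[0,0,0.002],[0,0,0.002],[0,0,0.002],[0,0,0.002],[0,0,0.002],[0,0,0.002],[0,0,0.002],[0,0,0.002]],"rot":[[0,0,0],[0,0,0],[0,0,0],[0,0,0],[0,0,0],[0,0,0],[0,0,0],[0,0,0],[0,0,0],[0,0,0]],"hand":[0.01,0.01,0.01,0.01,0.01,0.01,0.01,0.01,0.01,0.01]}' 40
```

```text
time: 10.4
tool_pos: [0.5916, 0.135, 0.1689]
eef_rot: [1.0, 0.002, 0.001, -0.001]
ft_force: [-2.3, -0.4, 4.3]
gripper_width: 0.0205
```

```bash
python3 -m pendant '{"translation":[[0,0,0.001],[0,0,0.001],[0,0,0.001],[0,0,0.001],[0,0,0.001],[0,0,0.001],[0,0,0.001],[0,0,0.001],[0,0,0.001],[0,0,0.001]],"rot":[[0,0,0],[0,0,0],[0,0,0],[0,0,0],[0,0,0],[0,0,0],[0,0,0],[0,0,0],[0,0,0],[0,0,0]],"hand":[0.01,0.01,0.01,0.01,0.01,0.01,0.01,0.01,0.01,0.01]}' 40
```

```text
time: 11.23
tool_pos: [0.5928, 0.1351, 0.1651]
eef_rot: [1.0, 0.002, 0.003, -0.002]
ft_force: [-3.1, 0.1, 11.3]
gripper_width: 0.0209
```

The rod has stopped at TCP z ≈ 0.165, which puts the depth near 55 mm and the 90/105 mm boundary at 57.5 mm. I'll confirm it has bottomed, then release and touch the knob top with shut fingers for an accurate height.

```bash
python3 -m pendant '{"translation":[[0,0,0.001],[0,0,0.001],[0,0,0.001],[0,0,0.001],[0,0,0.001],[0,0,0.001],[0,0,0.001],[0,0,0],[0,0,0],[0,0,0]],"rot":[[0,0,0],[0,0,0],[0,0,0],[0,0,0],[0,0,0],[0,0,0],[0,0,0],[0,0,0],[0,0,0],[0,0,0]],"hand":[0.01,0.01,0.01,0.01,0.01,0.01,0.01,0.01,0.01,0.01]}' 40
```

```text
time: 12.07
tool_pos: [0.5932, 0.1349, 0.1651]
eef_rot: [1.0, 0.002, 0.005, -0.002]
ft_force: [-0.8, -0.4, 3.0]
gripper_width: 0.0212
```

```bash
python3 -m pendant '{"translation":[[0,0,0],[0,0,0],[0,0,0],[0,0,0],[0,0,-0.005],[0,0,-0.01],[0,0,-0.01],[0,0,-0.01],[0,0,-0.005],[0,0,-0.002]],"rot":[[0,0,0],[0,0,0],[0,0,0],[0,0,0],[0,0,0],[0,0,0],[0,0,0],[0,0,0],[0,0,0],[0,0,0]],"hand":[0.03,0.045,0.045,0.045,0.045,0.045,0.045,0.045,0.045,0.045]}' 40
```

```text
time: 12.9
tool_pos: [0.5937, 0.1351, 0.2101]
eef_rot: [1.0, 0.002, 0.005, -0.003]
ft_force: [-0.1, 0.0, 0.8]
gripper_width: 0.0446
```

```bash
python3 -c "
from h import *
cv2.imwrite('pics/g_full.png',viewer.grab_frame('scene'))"; python3 -m pendant '{"translation":[[0,0,0],[0,0,0],[0,0,0],[0,0,0.001],[0,0,0.001],[0,0,0.001],[0,0,0.001],[0,0,0.001],[0,0,0.001],[0,0,0.001]],"rot":[[0,0.006,0],[0,0.004,0],[0,0,0],[0,0,0],[0,0,0],[0,0,0],[0,0,0],[0,0,0],[0,0,0],[0,0,0]],"hand":[0,0,0,0,0,0,0,0,0,0]}' 40
```

```text
time: 13.78
tool_pos: [0.5931, 0.1349, 0.2014]
eef_rot: [1.0, 0.002, 0.01, -0.002]
ft_force: [-0.7, -0.1, 4.5]
gripper_width: 0.0003
```

```bash
python3 -m pendant '{"translation":[[0,0,0.001],[0,0,0.001],[0,0,0.001],[0,0,0.001],[0,0,0.001],[0,0,0.001],[0,0,0.001],[0,0,0.001],[0,0,0.001],[0,0,0.001]],"rot":[[0,0,0],[0,0,0],[0,0,0],[0,0,0],[0,0,0],[0,0,0],[0,0,0],[0,0,0],[0,0,0],[0,0,0]],"hand":[0,0,0,0,0,0,0,0,0,0]}' 40
```

```text
time: 14.62
tool_pos: [0.5955, 0.1355, 0.2016]
eef_rot: [1.0, 0.001, 0.014, -0.004]
ft_force: [-1.9, -0.8, 7.4]
gripper_width: -0.0002
```

Contact with the knob top came at TCP 0.2015, implying a depth of 50.5 mm if the nose length is exact. The two readings disagree by 4 mm, so I'll calibrate on the post top after the gauge is returned. Regrasp the knob now.

```bash
python3 -m pendant '{"translation":[[0,0,-0.004],[-0.002,0,-0.004],[-0.001,0,-0.002],[0,0,0],[0,0,0],[0,0,0],[0,0,0],[0,0,0],[0,0,0],[0,0,0]],"rot":[[0,0,0],[0,0,0],[0,0,0],[0,0,0],[0,0,0],[0,0,0],[0,0,0],[0,0,0],[0,0,0],[0,0,0]],"hand":[0,0,0.02,0.045,0.045,0.045,0.045,0.045,0.045,0.045]}' 40; python3 -c "
from h import *
tool((.592,.135,.163),-np.pi/2)"
```

```text
time: 15.45
tool_pos: [0.5918, 0.1354, 0.2121]
eef_rot: [1.0, 0.001, 0.014, -0.004]
ft_force: [0.1, 0.8, 0.8]
gripper_width: 0.0451
t 15.45 pos [0.5918 0.1354 0.2121] F [0.1 0.8 0.8] w 0.0451 q7 -1.82
shift [-0.0012  0.0008  0.0491] rot [-0.0074 -0.028   0.0027] zaxis [ 0.028   0.0074 -0.9996]
```

```bash
python3 -m pendant '{"translation":[[0,0,0.004],[0,0,0.007],[0,0,0.008],[0,0,0.008],[0,0,0.008],[0,0,0.006],[0,0,0.003],[0,0,0.001],[0,0,0],[0,0,0]],"rot":[[-0.003,-0.01,0],[-0.003,-0.01,0],[-0.001,-0.007,0],[0,0,0],[0,0,0],[0,0,0],[0,0,0],[0,0,0],[0,0,0],[0,0,0]],"hand":[0.045,0.045,0.045,0.045,0.045,0.045,0.045,0.045,0.045,0.045]}' 40; python3 -c "
from h import *
tool((.592,.135,.163),-np.pi/2)"
```

```text
time: 16.28
tool_pos: [0.591, 0.1352, 0.1599]
eef_rot: [1.0, 0.001, -0.003, 0.001]
ft_force: [0.3, 0.5, 0.3]
gripper_width: 0.045
t 16.2833 pos [0.591  0.1352 0.1599] F [0.3 0.5 0.3] w 0.045 q7 -1.82
shift [ 0.0009  0.0002 -0.0031] rot [0.0015 0.0058 0.0026] zaxis [-0.0058 -0.0015 -1.    ]
```

```bash
python3 -m pendant '{"translation":[[0,0,0],[0,0,0],[0,0,0],[0,0,0],[0,0,-0.005],[0,0,-0.01],[0,0,-0.013],[0,0,-0.015],[0,0,-0.015],[0,0,-0.014]],"rot":[[0,0,0],[0,0,0],[0,0,0],[0,0,0],[0,0,0],[0,0,0],[0,0,0],[0,0,0],[0,0,0],[0,0,0]],"hand":[0.03,0.01,0.01,0.01,0.01,0.01,0.01,0.01,0.01,0.01]}' 40; python3 -c "
from h import *
print(plane('scene',(388.5,191.8),.1)-plane('scene',(361,238.7),.09)+[.591,.1347,0])
tool((.502,.312,.26),-np.pi/2)"
```

```text
time: 17.12
tool_pos: [0.589, 0.1347, 0.2351]
eef_rot: [1.0, 0.001, -0.006, 0.002]
ft_force: [0.1, -0.6, -2.1]
gripper_width: 0.0211
[0.5001 0.3116 0.01  ]
t 17.1167 pos [0.589  0.1347 0.2351] F [ 0.1 -0.6 -2.1] w 0.0211 q7 -1.82
shift [-0.0869 -0.1775 -0.0244] rot [0.0031 0.0119 0.0027] zaxis [-0.0119 -0.0031 -0.9999]
```

```bash
python3 -m pendant '{"translation":[[-0.006,-0.012,-0.008],[-0.01,-0.022,-0.008],[-0.013,-0.026,0],[-0.014,-0.028,0],[-0.013,-0.026,0],[-0.011,-0.022,0],[-0.008,-0.014,0],[-0.005,-0.008,0],[-0.002,-0.004,0],[-0.001,-0.001,0]],"rot":[[0.002,0.006,0],[0.001,0.006,0],[0,0,0],[0,0,0],[0,0,0],[0,0,0],[0,0,0],[0,0,0],[0,0,0],[0,0,0]],"hand":[0.01,0.01,0.01,0.01,0.01,0.01,0.01,0.01,0.01,0.01]}' 40; python3 -c "
from h import *
tool((.501,.3117,.22),-np.pi/2)"
```

```text
time: 17.95
tool_pos: [0.4992, 0.3107, 0.2612]
eef_rot: [1.0, 0.001, 0.006, -0.004]
ft_force: [0.3, -1.4, -1.8]
gripper_width: 0.0209
t 17.95 pos [0.4992 0.3107 0.2612] F [ 0.3 -1.4 -1.8] w 0.0209 q7 -2.16
shift [ 0.0013 -0.0007  0.0413] rot [-0.0081 -0.0114  0.0021] zaxis [ 0.0114  0.0081 -0.9999]
```

```bash
python3 -m pendant '{"translation":[[0.001,0,0.003],[0,0,0.005],[0,0,0.007],[0,0,0.007],[0,0,0.005],[0,0,0.002],[0,0,0],[0,0,0],[0,0,0],[0,0,0]],"rot":[[-0.004,-0.006,0],[-0.003,-0.005,0],[0,0,0],[0,0,0],[0,0,0],[0,0,0],[0,0,0],[0,0,0],[0,0,0],[0,0,0]],"hand":[0.01,0.01,0.01,0.01,0.01,0.01,0.01,0.01,0.01,0.01]}' 40; python3 -c "
from h import *
tool((.501,.3117,.175),-np.pi/2)"
```

```text
time: 18.78
tool_pos: [0.5036, 0.3033, 0.2278]
eef_rot: [1.0, -0.004, -0.001, 0.002]
ft_force: [-0.2, 0.6, -1.2]
gripper_width: 0.0209
t 18.7833 pos [0.5036 0.3033 0.2278] F [-0.2  0.6 -1.2] w 0.0209 q7 -2.16
shift [-0.0026 -0.0086  0.0527] rot [ 0.005   0.0011 -0.0084] zaxis [-0.0011 -0.005  -1.    ]
```

```bash
python3 -m pendant '{"translation":[[-0.001,-0.004,0],[-0.001,-0.003,0],[0,-0.001,0],[0,0,0.002],[0,0,0.004],[0,0,0.006],[0,0,0.006],[0,0,0.006],[0,0,0.004],[0,0,0.002]],"rot":[[0,0,0],[0,0,0],[0,0,0],[0,0,0],[0,0,0],[0,0,0],[0,0,0],[0,0,0],[0,0,0],[0,0,0]],"hand":[0.01,0.01,0.01,0.01,0.01,0.01,0.01,0.01,0.01,0.01]}' 40; python3 -c "
from h import *
tool((.501,.3117,.17),-np.pi/2)"
```

```text
time: 19.62
tool_pos: [0.5016, 0.3132, 0.1958]
eef_rot: [1.0, -0.004, 0.0, 0.002]
ft_force: [-0.7, 0.1, -2.1]
gripper_width: 0.0207
t 19.6167 pos [0.5016 0.3132 0.1958] F [-0.7  0.1 -2.1] w 0.0207 q7 -2.17
shift [-0.0006  0.0014  0.0258] rot [ 0.0032 -0.0008 -0.0071] zaxis [ 8.0e-04 -3.2e-03 -1.0e+00]
```

```bash
python3 -m pendant '{"translation":[[0,0.001,0.004],[0,0,0.005],[0,0,0.005],[0,0,0.003],[0,0,0.002],[0,0,0.001],[0,0,0.001],[0,0,0.001],[0,0,0.001],[0,0,0.001]],"rot":[[0,0,0],[0,0,0],[0,0,0],[0,0,0],[0,0,0],[0,0,0],[0,0,0],[0,0,0],[0,0,0],[0,0,0]],"hand":[0.01,0.01,0.01,0.01,0.01,0.01,0.01,0.01,0.01,0.01]}' 40; python3 -c "
from h import *
tool((.501,.3117,.17),-np.pi/2)"
```

```text
time: 20.45
tool_pos: [0.5019, 0.3114, 0.1697]
eef_rot: [1.0, -0.004, 0.0, 0.002]
ft_force: [-1.6, -1.2, 4.7]
gripper_width: 0.0211
t 20.45 pos [0.5019 0.3114 0.1697] F [-1.6 -1.2  4.7] w 0.0211 q7 -2.17
shift [-0.0009 -0.0003 -0.0003] rot [ 0.0039 -0.0006 -0.008 ] zaxis [ 6.0e-04 -3.9e-03 -1.0e+00]
```

Seated at the expected height. Release and rise.

```bash
python3 -m pendant '{"translation":[[0,0,0],[0,0,0],[0,0,0],[0,0,-0.006],[0,0,-0.012],[0,0,-0.016],[0,0,-0.014],[0.003,0.01,-0.01],[0.008,0.018,-0.004],[0.012,0.024,0]],"rot":[[0,0,0],[0,0,0],[0,0,0],[0,0,0],[0,0,0],[0,0,0],[0,0,0],[0,0,0],[0,0,0],[0,0,0]],"hand":[0.03,0.045,0.045,0.045,0.045,0.045,0.045,0.045,0.045,0.02]}' 40; python3 - <<'E'
from h import *
f=viewer.grab_frame("scene")
cv2.imwrite("pics/i.png",np.hstack([cv2.resize(f[140:260,340:440],None,fx=4,fy=4,interpolation=2),cv2.resize(cv2.imread("pics/g_full.png")[180:260,320:400],None,fx=5,fy=6,interpolation=2)[:480]]))
tool((.575,.115,.15),-np.pi/2)
E
```

```text
time: 21.28
tool_pos: [0.5232, 0.2656, 0.2371]
eef_rot: [1.0, 0.002, 0.001, -0.001]
ft_force: [0.4, 0.2, 0.8]
gripper_width: 0.0343
t 21.3333 pos [0.5272 0.2572 0.2371] F [ 3.  -4.6  0.5] w 0.0268 q7 -2.07
shift [0.048  0.1417 0.0877] rot [ 0.003  -0.0054 -0.0049] zaxis [ 0.0054 -0.003  -1.    ]
```

View pics/i.png

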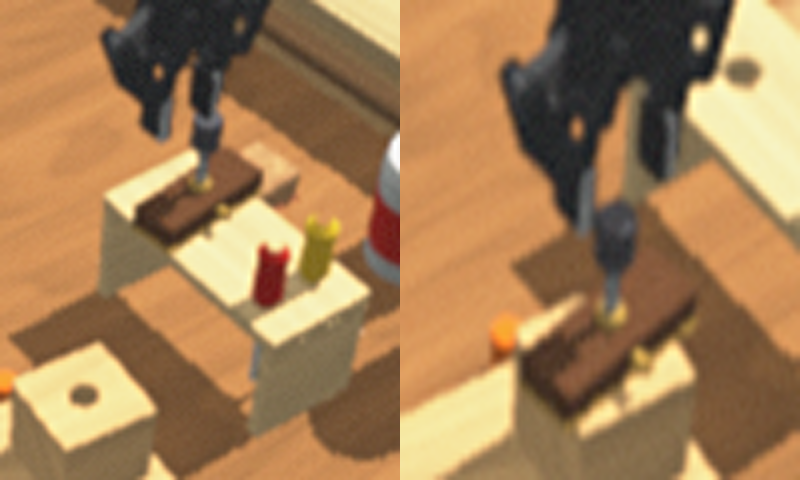

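The gauge stands in its rack again (left panel, stock at (200,195)); the right panel shows it seated on the post. Next is the shut-finger reference touch on the post top beside the hole.

```bash
python3 -m pendant '{"translation":[[0.01,0.022,0],[0.012,0.025,0.005],[0.01,0.024,0.01],[0.008,0.02,0.014],[0.007,0.014,0.014],[0.005,0.009,0.014],[0.002,0.004,0.012],[0.001,0.002,0.006],[0,0.001,0.002],[0,0,0]],"rot":[[0,0,0],[0,0,0],[0,0,0],[0,0,0],[0,0,0],[0,0,0],[0,0,0],[0,0,0],[0,0,0],[0,0,0]],"hand":[0,0,0,0,0,0,0,0,0,0]}' 40; python3 - <<'E'
from h import *
tool((.591,.113,.12),-np.pi/2)
for e in(.030,.035,.04): print(e,proj("scene",(.592,.135,.114)),proj("scene",(.592,.135,.114+e)))
E
```

```text
time: 22.17
tool_pos: [0.5878, 0.1203, 0.1614]
eef_rot: [1.0, -0.008, 0.006, 0.003]
ft_force: [0.1, -0.1, -0.2]
gripper_width: -0.0001
t 22.1667 pos [0.5878 0.1203 0.1614] F [ 0.1 -0.1 -0.2] w -0.0001 q7 -1.83
shift [0.0028 0.007  0.0415] rot [ 0.0054 -0.0125 -0.016 ] zaxis [ 0.0125 -0.0055 -0.9999]
0.03 [360.34 232.12] [360.89 224.38]
0.035 [360.34 232.12] [360.98 223.06]
0.04 [360.34 232.12] [361.07 221.73]
```

```bash
python3 -m pendant '{"translation":[[0.002,0.004,0.004],[0.001,0.002,0.006],[0,0.001,0.008],[0,0,0.006],[0,0,0.004],[0,0,0.002],[0,0,0.001],[0,0,0.001],[0,0,0.001],[0,0,0.001]],"rot":[[0.003,-0.007,-0.01],[0.002,-0.005,-0.006],[0,0,0],[0,0,0],[0,0,0],[0,0,0],[0,0,0],[0,0,0],[0,0,0],[0,0,0]],"hand":[0,0,0,0,0,0,0,0,0,0]}' 40
```

```text
time: 23.0
tool_pos: [0.5912, 0.1179, 0.1261]
eef_rot: [1.0, 0.004, 0.001, -0.002]
ft_force: [-0.5, -0.6, 1.2]
gripper_width: -0.0
```

```bash
python3 -m pendant '{"translation":[[0,0,0.001],[0,0,0.001],[0,0,0.001],[0,0,0.001],[0,0,0.001],[0,0,0.001],[0,0,0.001],[0,0,0.001],[0,0,0.001],[0,0,0.001]],"rot":[[0,0,0],[0,0,0],[0,0,0],[0,0,0],[0,0,0],[0,0,0],[0,0,0],[0,0,0],[0,0,0],[0,0,0]],"hand":[0,0,0,0,0,0,0,0,0,0]}' 40; python3 -c "
from h import *
tool((.591,.113,.12),-np.pi/2)"
```

```text
time: 23.83
tool_pos: [0.5918, 0.1181, 0.1158]
eef_rot: [1.0, 0.004, 0.002, -0.002]
ft_force: [0.5, 0.2, 0.2]
gripper_width: 0.0002
t 23.8333 pos [0.5918 0.1181 0.1158] F [0.5 0.2 0.2] w 0.0002 q7 -1.8
shift [-0.0008  0.005  -0.0042] rot [-0.0037 -0.0036  0.0086] zaxis [ 0.0036  0.0038 -1.    ]
```

```bash
python3 -m pendant '{"translation":[[0,0.003,0],[0,0.002,0],[0,0,0.001],[0,0,0.001],[0,0,0.001],[0,0,0.001],[0,0,0.001],[0,0,0.001],[0,0,0.001],[0,0,0.001]],"rot":[[0,0,0],[0,0,0],[0,0,0],[0,0,0],[0,0,0],[0,0,0],[0,0,0],[0,0,0],[0,0,0],[0,0,0]],"hand":[0,0,0,0,0,0,0,0,0,0]}' 40; python3 -c "
from h import *
tool((.591,.113,.12),-np.pi/2)"
```

```text
time: 24.67
tool_pos: [0.5919, 0.1121, 0.1121]
eef_rot: [1.0, 0.004, 0.002, -0.002]
ft_force: [-2.3, -1.1, 8.6]
gripper_width: 0.0003
t 24.6667 pos [0.5919 0.1121 0.1121] F [-2.3 -1.1  8.6] w 0.0003 q7 -1.79
shift [-0.0009 -0.0009 -0.0079] rot [-0.0037 -0.0043  0.0078] zaxis [ 0.0043  0.0038 -1.    ]
```

The reference contact is at TCP 0.1121, so the knob top is 89.4 mm above the post. That gives a depth of 140 − 89.4 ≈ 50.6 mm, so the 90 mm dowel should stand about 39.4 mm proud. Go to it.

```bash
python3 -m pendant '{"translation":[[0,0,-0.012],[0,0,-0.02],[0,0,-0.025],[0,0.01,-0.02],[-0.005,0.025,-0.01],[-0.01,0.038,0],[-0.01,0.039,0],[-0.01,0.039,0],[-0.01,0.039,0],[-0.01,0.039,0]],"rot":[[0,0,0],[0,0,0],[0,0,0],[0,0,0],[0,0,0],[0,0,0],[0,0,0],[0,0,0],[0,0,0],[0,0,0]],"hand":[0.02,0.045,0.045,0.045,0.045,0.045,0.045,0.045,0.045,0.045]}' 40; python3 -c "
from h import *
tool((.4843,-.3062,.16),-np.pi/2)"
```

```text
time: 25.5
tool_pos: [0.5421, -0.1104, 0.2016]
eef_rot: [1.0, 0.016, 0.006, -0.006]
ft_force: [1.0, -0.1, -1.0]
gripper_width: 0.0452
t 25.5 pos [ 0.5421 -0.1104  0.2016] F [ 1.  -0.1 -1. ] w 0.0452 q7 -1.39
shift [-0.0647  0.1943  0.0385] rot [-0.0121 -0.011   0.033 ] zaxis [ 0.0108  0.0123 -0.9999]
```

```bash
python3 -m pendant '{"translation":[[-0.01,0.034,0],[-0.011,0.032,0],[-0.01,0.03,0],[-0.009,0.025,0],[-0.007,0.018,0],[-0.005,0.012,0],[-0.003,0.007,0],[-0.001,0.003,0.004],[0,0.001,0.006],[0,0,0.006]],"rot":[[-0.006,-0.005,0.016],[-0.006,-0.005,0.016],[0,0,0],[0,0,0],[0,0,0],[0,0,0],[0,0,0],[0,0,0],[0,0,0],[0,0,0]],"hand":[0.045,0.045,0.045,0.045,0.045,0.045,0.045,0.045,0.045,0.045]}' 40; python3 -c "
from h import *
tool((.4843,-.3062,.14),-np.pi/2)"
```

```text
time: 26.33
tool_pos: [0.4798, -0.2934, 0.1854]
eef_rot: [1.0, -0.009, 0.001, 0.004]
ft_force: [0.1, 0.3, 0.1]
gripper_width: 0.045
t 26.3333 pos [ 0.4798 -0.2934  0.1854] F [0.1 0.3 0.1] w 0.045 q7 -1.11
shift [0.0046 0.0124 0.0455] rot [ 0.0081 -0.0029 -0.0178] zaxis [ 0.0029 -0.0081 -1.    ]
```

```bash
python3 -m pendant '{"translation":[[0.002,0.004,0],[0.001,0.004,0.003],[0.001,0.002,0.006],[0,0.001,0.008],[0,0,0.008],[0,0,0.006],[0,0,0.004],[0,0,0.002],[0,0,0],[0,0,0]],"rot":[[0.004,-0.001,-0.008],[0.004,-0.001,-0.008],[0,0,0],[0,0,0],[0,0,0],[0,0,0],[0,0,0],[0,0,0],[0,0,0],[0,0,0]],"hand":[0.045,0.045,0.045,0.045,0.045,0.045,0.045,0.045,0.045,0.045]}' 40; python3 - <<'E'
from h import *
tool((.4843,-.3062,.101),-np.pi/2)
cv2.imwrite("pics/j.png",np.hstack([cv2.resize(viewer.grab_frame("scene")[240:360,150:250],None,fx=4,fy=4,interpolation=2),cv2.resize(viewer.grab_frame("top")[210:330,410:510],None,fx=4,fy=4,interpolation=2)]))
E
```

```text
time: 27.17
tool_pos: [0.4858, -0.2988, 0.1407]
eef_rot: [1.0, 0.004, -0.002, -0.003]
ft_force: [0.6, -0.7, 0.2]
gripper_width: 0.045
t 27.1667 pos [ 0.4858 -0.2988  0.1407] F [ 0.6 -0.7  0.2] w 0.045 q7 -1.08
shift [-0.0014  0.0076  0.0397] rot [-0.0065  0.0031  0.0089] zaxis [-0.0031  0.0065 -1.    ]
```

View pics/j.png

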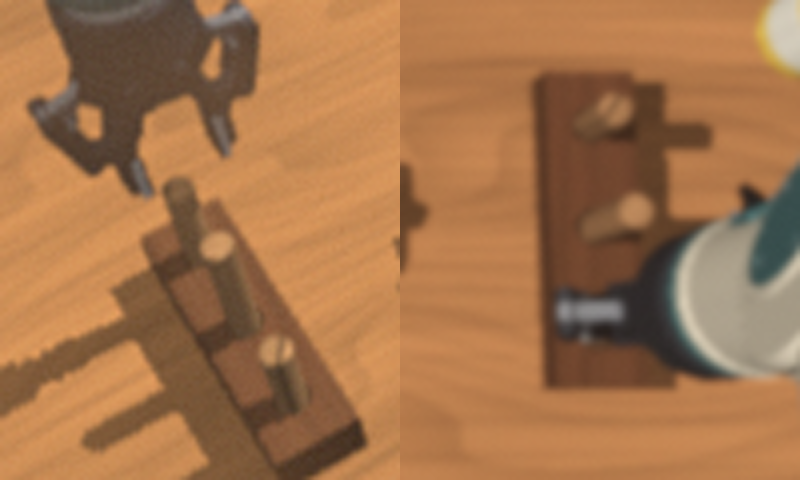

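The jaws are above the dowel nearest the robot (180,190), whose height lies between the tall middle one and the short far one, so it is the 90 mm one. Correct y and descend.

```bash
python3 -m pendant '{"translation":[[-0.001,0.003,0],[0,0.003,0],[0,0.001,0.002],[0,0,0.005],[0,0,0.007],[0,0,0.007],[0,0,0.007],[0,0,0.005],[0,0,0.003],[0,0,0]],"rot":[[-0.003,0.001,0.004],[-0.003,0.001,0.004],[0,0,0],[0,0,0],[0,0,0],[0,0,0],[0,0,0],[0,0,0],[0,0,0],[0,0,0]],"hand":[0.045,0.045,0.045,0.045,0.045,0.045,0.045,0.045,0.045,0.045]}' 40; python3 -c "
from h import *
tool((.4843,-.3062,.101),-np.pi/2)"
```

```text
time: 28.1
tool_pos: [0.4851, -0.3072, 0.1018]
eef_rot: [1.0, -0.0, 0.0, 0.001]
ft_force: [-0.1, -0.4, -0.2]
gripper_width: 0.0448
t 28.1 pos [ 0.4851 -0.3072  0.1018] F [-0.1 -0.4 -0.2] w 0.0448 q7 -1.08
shift [-0.0008 -0.001   0.0008] rot [ 0.0013 -0.0009 -0.0005] zaxis [ 9.0e-04 -1.3e-03 -1.0e+00]
```

```bash
python3 -m pendant '{"translation":[[0,0,0],[0,0,0],[0,0,0],[0,0,0],[0,0,-0.005],[0,0,-0.01],[0,0,-0.015],[0,0,-0.02],[0,0,-0.025],[0,0,-0.025]],"rot":[[0,0,0],[0,0,0],[0,0,0],[0,0,0],[0,0,0],[0,0,0],[0,0,0],[0,0,0],[0,0,0],[0,0,0]],"hand":[0.03,0.01,0.005,0.005,0.005,0.005,0.005,0.005,0.005,0.005]}' 50; python3 -c "
from h import *
tool((.591,.135,.25),-np.pi/2)"
```

```text
time: 28.93
tool_pos: [0.4825, -0.3054, 0.2043]
eef_rot: [1.0, -0.0, -0.003, -0.002]
ft_force: [0.2, -0.1, 0.4]
gripper_width: 0.0183
t 28.9333 pos [ 0.4825 -0.3054  0.2043] F [ 0.2 -0.1  0.4] w 0.0183 q7 -1.07
shift [ 0.1081 -0.4405 -0.0449] rot [-0.0033  0.0068 -0.0001] zaxis [-0.0068  0.0033 -1.    ]
```

```bash
python3 -m pendant '{"translation":[[0,-0.005,-0.02],[0.004,-0.015,-0.012],[0.008,-0.028,-0.004],[0.009,-0.036,0],[0.01,-0.038,0],[0.01,-0.038,0],[0.01,-0.038,0],[0.01,-0.038,0],[0.01,-0.036,0],[0.01,-0.032,0]],"rot":[[0,0.003,0],[0,0.003,0],[0,0,0],[0,0,0],[0,0,0],[0,0,0],[0,0,0],[0,0,0],[0,0,0],[0,0,0]],"hand":[0.005,0.005,0.005,0.005,0.005,0.005,0.005,0.005,0.005,0.005]}' 50; python3 -c "
from h import *
tool((.591,.135,.25),-np.pi/2)"
```

```text
time: 29.77
tool_pos: [0.5707, -0.0051, 0.2612]
eef_rot: [1.0, -0.012, 0.013, 0.007]
ft_force: [0.3, 0.1, -0.1]
gripper_width: 0.0184
t 29.7667 pos [ 0.5707 -0.0051  0.2612] F [ 0.3  0.1 -0.1] w 0.0184 q7 -1.67
shift [ 0.0168 -0.1407  0.0098] rot [ 0.0137 -0.0255 -0.0235] zaxis [ 0.0253 -0.014  -0.9996]
```

```bash
python3 -m pendant '{"translation":[[0.003,-0.027,0],[0.003,-0.022,0],[0.003,-0.018,0],[0.002,-0.014,0],[0.002,-0.01,0],[0.001,-0.006,0],[0.001,-0.004,0],[0,-0.002,0],[0,-0.001,0],[0,0,0]],"rot":[[0.005,-0.009,-0.012],[0.005,-0.009,-0.012],[0.004,-0.007,0],[0,0,0],[0,0,0],[0,0,0],[0,0,0],[0,0,0],[0,0,0],[0,0,0]],"hand":[0.005,0.005,0.005,0.005,0.005,0.005,0.005,0.005,0.005,0.005]}' 50; python3 -c "
from h import *
tool((.591,.135,.215),-np.pi/2)"
```

```text
time: 30.6
tool_pos: [0.5876, 0.115, 0.2698]
eef_rot: [1.0, 0.008, 0.005, -0.003]
ft_force: [-0.1, -0.7, -0.6]
gripper_width: 0.0185
t 30.6 pos [0.5876 0.115  0.2698] F [-0.1 -0.7 -0.6] w 0.0185 q7 -1.82
shift [ 0.0032 -0.0196  0.055 ] rot [-0.0065 -0.0096  0.0151] zaxis [ 0.0095  0.0066 -0.9999]
```

```bash
python3 -m pendant '{"translation":[[0.001,-0.007,0.006],[0.001,-0.006,0.011],[0.001,-0.004,0.014],[0,-0.002,0.014],[0,0,0.011],[0,0,0.007],[0,0,0.004],[0,0,0.002],[0,0,0],[0,0,0]],"rot":[[-0.003,-0.004,0.008],[-0.003,-0.004,0.006],[0,0,0],[0,0,0],[0,0,0],[0,0,0],[0,0,0],[0,0,0],[0,0,0],[0,0,0]],"hand":[0.005,0.005,0.005,0.005,0.005,0.005,0.005,0.005,0.005,0.005]}' 50; python3 -c "
from h import *
tool((.591,.135,.19),-np.pi/2)"
```

```text
time: 31.43
tool_pos: [0.5905, 0.1333, 0.1923]
eef_rot: [1.0, -0.004, -0.002, 0.002]
ft_force: [0.1, 0.4, 0.2]
gripper_width: 0.0187
t 31.4333 pos [0.5905 0.1333 0.1923] F [0.1 0.4 0.2] w 0.0187 q7 -1.88
shift [ 0.0005 -0.0018  0.0023] rot [ 0.003   0.0032 -0.0077] zaxis [-0.0032 -0.003  -1.    ]
```

```bash
python3 -m pendant '{"translation":[[0.0007,-0.001,0],[0.0005,-0.0006,0.001],[0.0002,0,0.001],[0,0,0.001],[0,0,0],[0,0,0],[0,0,0],[0,0,0],[0,0,0],[0,0,0]],"rot":[[0.002,0.002,-0.004],[0.001,0.001,-0.003],[0,0,0],[0,0,0],[0,0,0],[0,0,0],[0,0,0],[0,0,0],[0,0,0],[0,0,0]],"hand":[0.005,0.005,0.005,0.005,0.005,0.005,0.005,0.005,0.005,0.005]}' 50; python3 - <<'E'
from h import *
tool((.5919,.1347,.18),-np.pi/2)
cv2.imwrite("pics/k.png",np.hstack([cv2.resize(viewer.grab_frame("scene")[185:260,330:392],None,fx=7,fy=7,interpolation=2),cv2.resize(viewer.grab_frame("top")[200:275,250:300],None,fx=7,fy=7,interpolation=2)]))
E
```

```text
time: 32.27
tool_pos: [0.5938, 0.1349, 0.1919]
eef_rot: [1.0, -0.0, 0.003, -0.001]
ft_force: [0.2, 0.4, -0.4]
gripper_width: 0.0185
t 32.2667 pos [0.5938 0.1349 0.1919] F [ 0.2  0.4 -0.4] w 0.0185 q7 -1.87
shift [-0.002   0.0003  0.0118] rot [-0.0015 -0.0054 -0.001 ] zaxis [ 0.0054  0.0015 -1.    ]
```

View pics/k.png

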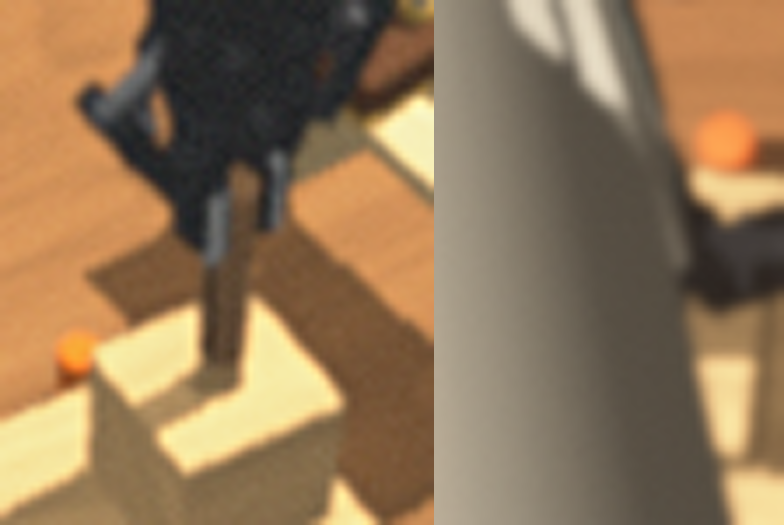

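The foot's front edge is at scene (361.6,237.1), which matches the projection for a centred dowel to within about a millimetre. Fix the 2 mm x offset and the tilt, then descend.

```bash
python3 -m pendant '{"translation":[[-0.001,0,0],[-0.0007,0,0.001],[0,0,0.002],[0,0,0.002],[0,0,0.002],[0,0,0.001],[0,0,0.001],[0,0,0.001],[0,0,0.001],[0,0,0.001]],"rot":[[-0.001,-0.003,0],[0,-0.001,0],[0,0,0],[0,0,0],[0,0,0],[0,0,0],[0,0,0],[0,0,0],[0,0,0],[0,0,0]],"hand":[0.005,0.005,0.005,0.005,0.005,0.005,0.005,0.005,0.005,0.005]}' 50; python3 - <<'E'
from h import *
tool((.5919,.1347,.18),-np.pi/2)
E
```

```text
time: 33.2
tool_pos: [0.5918, 0.135, 0.1783]
eef_rot: [1.0, -0.0, 0.0, -0.0]
ft_force: [-0.2, 1.0, -0.4]
gripper_width: 0.0185
t 33.2 pos [0.5918 0.135  0.1783] F [-0.2  1.  -0.4] w 0.0185 q7 -1.87
shift [ 0.0001  0.0003 -0.0017] rot [-0.0003 -0.0005 -0.0009] zaxis [ 5.e-04  3.e-04 -1.e+00]
```

Perfectly aligned; continue.

```bash
python3 -m pendant '{"translation":[[0,0,0.001],[0,0,0.001],[0,0,0.001],[0,0,0.001],[0,0,0.001],[0,0,0.001],[0,0,0.001],[0,0,0.001],[0,0,0.001],[0,0,0.001]],"rot":[[0,0,0],[0,0,0],[0,0,0],[0,0,0],[0,0,0],[0,0,0],[0,0,0],[0,0,0],[0,0,0],[0,0,0]],"hand":[0.005,0.005,0.005,0.005,0.005,0.005,0.005,0.005,0.005,0.005]}' 50; python3 - <<'E'
from h import *
tool((.5919,.1347,.18),-np.pi/2); print(telemetry.read_state()["moment"].round(3))
E
```

```text
time: 34.03
tool_pos: [0.5921, 0.1349, 0.1674]
eef_rot: [1.0, -0.0, 0.0, -0.0]
ft_force: [-0.2, 0.9, -0.9]
gripper_width: 0.0182
t 34.0333 pos [0.5921 0.1349 0.1674] F [-0.2  0.9 -0.9] w 0.0182 q7 -1.87
shift [-0.0002  0.0002 -0.0126] rot [-0.0002 -0.001  -0.001 ] zaxis [ 1.e-03  2.e-04 -1.e+00]
[-0.012 -0.028  0.026]
```

It's in the hole with no resistance. Continue down.

```bash
python3 -m pendant '{"translation":[[0,0,0.002],[0,0,0.003],[0,0,0.003],[0,0,0.003],[0,0,0.003],[0,0,0.003],[0,0,0.003],[0,0,0.003],[0,0,0.003],[0,0,0.003]],"rot":[[0,0,0],[0,0,0],[0,0,0],[0,0,0],[0,0,0],[0,0,0],[0,0,0],[0,0,0],[0,0,0],[0,0,0]],"hand":[0.005,0.005,0.005,0.005,0.005,0.005,0.005,0.005,0.005,0.005]}' 50; python3 - <<'E'
from h import *
tool((.5919,.1347,.13),-np.pi/2); print(telemetry.read_state()["moment"].round(3))
E
```

```text
time: 34.87
tool_pos: [0.5921, 0.1349, 0.1353]
eef_rot: [1.0, -0.0, 0.0, -0.0]
ft_force: [-0.1, -0.3, -1.1]
gripper_width: 0.0187
t 34.8667 pos [0.5921 0.1349 0.1353] F [-0.1 -0.3 -1.1] w 0.0187 q7 -1.88
shift [-0.0002  0.0002  0.0053] rot [-0.0002 -0.0009 -0.001 ] zaxis [ 9.e-04  2.e-04 -1.e+00]
[-0.039 -0.047  0.011]
```

```bash
python3 -m pendant '{"translation":[[0,0,0.001],[0,0,0.001],[0,0,0.001],[0,0,0.001],[0,0,0.001],[0,0,0.001],[0,0,0.001],[0,0,0.001],[0,0,0.001],[0,0,0.001]],"rot":[[0,0,0],[0,0,0],[0,0,0],[0,0,0],[0,0,0],[0,0,0],[0,0,0],[0,0,0],[0,0,0],[0,0,0]],"hand":[0.005,0.005,0.005,0.005,0.005,0.005,0.005,0.005,0.005,0.005]}' 50; python3 - <<'E'
from h import *
tool((.5919,.1347,.13),-np.pi/2)
E
```

```text
time: 35.7
tool_pos: [0.5929, 0.135, 0.1255]
eef_rot: [1.0, -0.001, 0.001, -0.0]
ft_force: [-2.5, -0.5, 12.0]
gripper_width: 0.0184
t 35.7 pos [0.5929 0.135  0.1255] F [-2.5 -0.5 12. ] w 0.0184 q7 -1.88
shift [-0.001   0.0003 -0.0045] rot [-0.0005 -0.0026 -0.0011] zaxis [ 2.6e-03  4.0e-04 -1.0e+00]
```

Bottomed at 0.1255, as predicted (about 0.126). Release and rise, then tap the top with shut fingers to check the height.

```bash
python3 -m pendant '{"translation":[[0,0,0],[0,0,0],[0,0,0],[0,0,-0.006],[0,0,-0.01],[0,0,-0.01],[0,0,-0.006],[0,0,-0.003],[0,0,0],[0,0,0]],"rot":[[0,0,0],[0,0,0],[0,0,0],[0,0,0],[0,0,0],[0,0,0],[0,0,0],[0,0,0],[0,0,0],[0,0,0]],"hand":[0.03,0.045,0.045,0.045,0.045,0.045,0.045,0.045,0,0]}' 50
```

```text
time: 36.53
tool_pos: [0.5936, 0.1353, 0.1659]
eef_rot: [1.0, -0.001, 0.003, -0.001]
ft_force: [0.1, 0.1, -0.7]
gripper_width: 0.022
```

```bash
python3 -m pendant '{"translation":[[0,0,0],[0,0,0.001],[0,0,0.001],[0,0,0.001],[0,0,0.001],[0,0,0.001],[0,0,0.001],[0,0,0.001],[0,0,0.001],[0,0,0.001]],"rot":[[0,0,0],[0,0,0],[0,0,0],[0,0,0],[0,0,0],[0,0,0],[0,0,0],[0,0,0],[0,0,0],[0,0,0]],"hand":[0,0,0,0,0,0,0,0,0,0]}' 50
```

```text
time: 37.37
tool_pos: [0.5926, 0.135, 0.1542]
eef_rot: [1.0, -0.001, 0.001, -0.0]
ft_force: [-0.1, 0.4, 0.4]
gripper_width: -0.0001
```

```bash
python3 -m pendant '{"translation":[[0,0,0.001],[0,0,0.001],[0,0,0.001],[0,0,0.001],[0,0,0.001],[0,0,0.001],[0,0,0.001],[0,0,0.001],[0,0,0.001],[0,0,0.001]],"rot":[[0,0,0],[0,0,0],[0,0,0],[0,0,0],[0,0,0],[0,0,0],[0,0,0],[0,0,0],[0,0,0],[0,0,0]],"hand":[0,0,0,0,0,0,0,0,0,0]}' 50
```

```text
time: 38.2
tool_pos: [0.5933, 0.1347, 0.1514]
eef_rot: [1.0, -0.001, 0.003, -0.0]
ft_force: [-1.9, -0.6, 7.8]
gripper_width: -0.0001
```

```bash
python3 -m pendant '{"translation":[[0,0,-0.004],[0,0,-0.012],[0,0,-0.02],[0,0.01,-0.025],[-0.01,0.02,-0.03],[-0.015,0.02,-0.025],[-0.01,0.02,-0.015],[-0.005,0.01,-0.006],[0,0.003,0],[0,0,0]],"rot":[[0,0,0],[0,0,0],[0,0,0],[0,0,0],[0,0,0],[0,0,0],[0,0,0],[0,0,0],[0,0,0],[0,0,0]],"hand":[0,0,0,0,0,0,0,0,0,0]}' 50
```

```text
time: 39.03
tool_pos: [0.5513, 0.0503, 0.2943]
eef_rot: [1.0, 0.001, 0.003, -0.001]
ft_force: [0.6, -0.5, 0.6]
gripper_width: -0.0005
```

```bash
python3 - <<'E'
from h import *
f=viewer.grab_frame("scene")
cv2.imwrite("pics/l.png",cv2.resize(f[140:365,180:440],None,fx=3,fy=2.6,interpolation=2))
E
```

```text
(no output)
```

View pics/l.png

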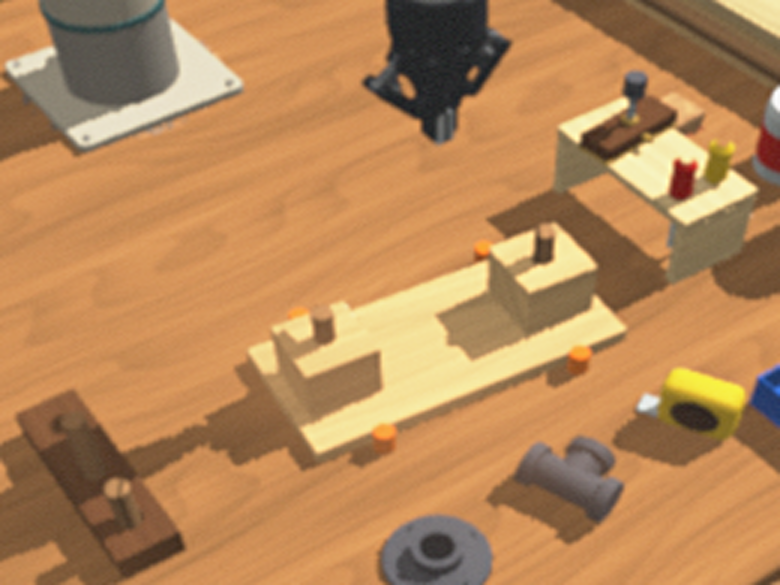

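The dowel at (543,243) stands upright like the glued one at (322,325). The gauge at (633,105) is back in its rack, the other two dowels at (75,425, in shadow) and (120,490) are still in theirs, and everything else in view is undisturbed.

```bash
python3 -c "
from station import arm
print(arm.hand_in())"
```

```text
the job is handed in; nothing more can be done
None
```

I measured the hole at about 50.6 mm deep, put the gauge back standing in its rack, and fitted the 90 mm dowel to the bottom of the hole. I handed the job in at about 39 s of the 72 s allowed.

- **Depth:** I did not read the rod's rings. I took the knob-top height above the post by touching each with shut fingers, which gave 89.4 mm. My first estimate, from where I gripped the knob, was about 55 mm. It disagrees because it depends on how the knob sat in the grip, but it also points to the 90 mm dowel. A rough reading of the exposed rod in a picture gave 52–55 mm, also short of the 57.5 mm at which the 105 mm dowel would be the better choice.
- **Dowel height:** after release, the dowel's top is 39.3 mm above the post by the same touch method, against 39.4 mm expected. It went in without resistance and stopped at the bottom where predicted.
- **Forces:** the highest wrist reading between moves was 12 N. The rod's push on the hole bottom was about 8 N, against the 25 N limit.
- **Final picture:** the gauge, the fitted dowel and the other two dowels all stand upright in place, and everything in view looks undisturbed. The jar and glue bottle were outside this last picture, and the tin was only partly in it.
- **Near miss:** on the first approach the arm drifted sideways and one finger came right up against the gauge knob, touching it if at all. A picture showed the gauge had not moved before I gripped it.

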